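Load a bottle cap into the washer rack, open side down

TASK

Load an orange bottle cap into the empty lime-green pocket of the washer rack: open side down over the spray nozzle, closed top up, sitting flat on the pocket's floor. Set it down rather than drop it, and do not disturb the blue cap already in the rack.

Things in the scene. Friction and masses are not known exactly. Their poses are not given: they have to be found in the camera images.
- cap_orange_1: orange plastic screw cap of a reagent bottle: round cup 46 mm across, 26 mm high, knurled skirt 4 mm thick (mouth 38 mm across), closed top 5 mm thick with a white liner inside, about 20 g. Origin: centre of the open rim's plane; z points from there to the closed top. Starts on the bench open side down (z up), in any of three spots.
- cap_orange_2: second orange cap, identical, same frame, but starts lying open side up (z down, so its origin is 26 mm above the bench). A red cap of the same size also lies about and is not wanted. Either orange cap may be loaded; the other may stay.
- pocket (a point): floor centre of the empty lime-green pocket, 15 mm above the bench, z up. A round dish 66 mm across inside, wall 4 mm thick and 10 mm high; a nozzle 14 mm across stands 9 mm high in its centre: a cap over it has 10 mm play each way. Fixed on a steel rack that varies in place and yaw; the white pocket with the blue cap is 104 mm away along the point's y (+ or -).
- cap_loaded: blue cap, same size and frame as the orange ones, already standing open side down in the white pocket, on a floor as high as the lime one's. Not to be disturbed.
There are look-alikes about, which are no part of the job. What is shaped like the cap_orange_1 but grey or turquoise is not meant.

How it is judged:
By the outcome, as a careful person would: the job done as asked, in the order asked, and still so for the second after the job is handed in, with the robot touching nothing.
It also fails if it takes over 34 s, if anything falls off the work surface, if the arm or the gripper's body presses on something with over 40 N, if the wrist force passes 120 N, or if a joint passes its speed limit or range.

ROBOT

A 6-joint arm with a two-finger parallel gripper is mounted at the origin on the work surface. World frame = base frame: x ahead of the robot, y to its left, z up, the work surface at z = 0. Lengths are in m, angles in rad, forces in N, time in s.
With the tool pointing down it reaches from about 0.325 to 0.775 m from the base axis. Payload 5.5 kg.
Tool frame: the origin (TCP) lies between the finger pads; the fingertips stand 8 mm ahead of it and the grasp point (between the pads) lies 11 mm behind it (tcp_to_tips is the distance from the TCP to the fingertips, in m); z points along the fingers, y is the line along which they close (so a half turn about z gives the same grasp; the last joint's range is limited). The gripper opens to 88 mm and grips with 3 to 60 N. Pads are 20 mm wide; open, the fingers measure 115 mm over their backs; the gripper's body (75 mm by 178 mm) begins 61 mm behind the grasp point.
Start: joints at [-1.312, 0.091, 1.231, -0, 1.82, -0.057], TCP at [0.186, -0.57, 0.201] pointing down, gripper open.
Joint ranges: [-2.87, 2.87], [-0.86, 2.18], [0.17, 2.46], [-1.51, 4.65], [0.06, 2.69], [-2.65, 2.65]. Speed limits (rad/s): [2.57, 2.57, 3.01, 3.14, 3.14, 3.14].

INTERFACE

Orientations are given as a unit quaternion [w, x, y, z].
In Python, from bench import * gives the robot as it stands. Calls block until the motion is done:
- move_to(position, orientation): joint-space move of the TCP to a pose.
- move_l(position, speed=0.15, orientation=None): straight line of the TCP; orientation=None keeps the orientation; speed is the mean speed in m/s.
- movej(angles): joint-space move.
- gripper_open() and close(): open the fingers fully, or close them until they stop; the grip force is fixed at half the most.
- hold(seconds).
- inverse_kinematics(position, orientation): joint angles nearest the present ones, or None.
- state(): the state.
- get_image(name): name is "scene" or "top"; returns a dict with "frame" (400x640x3 uint8, blue, green, red), "depth" (400x640 float32, m along the optical axis (not along the pixel's ray), 0 where there is no reading), "camera_matrix" (3x3 intrinsics, pixels), "view" (4x4, takes a point from world to camera coordinates). Camera axes: x right, y up, looking along -z (the intrinsics and any distortion apply to the point x, -y, -z); pixel columns grow to the right and rows downward; lengths in m; the calibration is good to about 2 mm. A picture is of the moment at which its call begins.
A pose or a line that the arm cannot do raises IKError and nothing moves.
- job_done(): hands the job in; it is judged then, once.
The state is a dict: "time": time; "joint_pos": joint angles; "dq": joint speeds; "joint_torque": joint torques, N m; "ee_pos": TCP position; "ee_rot": TCP orientation; "ft_force": force on the tool from outside, world axes, zero at the start; "moment": the same for the moment, N m; "finger_gap": finger opening in m; "finger_force": force on a finger pad.
Only numpy, scipy, OpenCV 4.12 (cv2) and the standard library are available. Lean on these libraries where they do the work, as an engineer would, in place of code of your own. Each camera call takes 0.05 s, during which the arm holds its last target. There are 200 camera calls.

## Working session

There is one attempt and no reset: what is moved stays moved. The work goes in short steps, each a Python script; the robot and the scene stay as the last script left them, time stands still between calls to the robot, and variables do not carry over. Pictures are saved under pics/ and viewed, at most 10 in all, crops included, and the job is handed in when it is done.

```bash
ls; mkdir -p pics; python3 - <<'E'
from bench import *
import cv2,numpy as np
for n in("scene","top"):
    g=get_image(n);cv2.imwrite(f"pics/{n}0.png",g["frame"]);np.savez(f"pics/{n}0.npz",**{k:np.array(g[k]) for k in g})
    print(n,np.round(g["camera_matrix"],1).tolist(),np.round(g["view"],3).tolist(),list(g))
print(state())
E
```

```text
pics
scene [[435.5, 0.0, 318.4], [0.0, 435.5, 202.1], [0.0, 0.0, 1.0]] [[0.823, 0.568, -0.006, -0.503], [-0.49, 0.715, 0.498, 0.231], [0.287, -0.407, 0.867, -1.239], [0.0, 0.0, 0.0, 1.0]] ['frame', 'depth', 'camera_matrix', 'view']
top [[418.6, 0.0, 320.3], [0.0, 418.6, 202.0], [0.0, 0.0, 1.0]] [[0.022, -1.0, -0.001, 0.049], [0.994, 0.021, 0.108, -0.57], [-0.108, -0.003, 0.994, -0.893], [0.0, 0.0, 0.0, 1.0]] ['frame', 'depth', 'camera_matrix', 'view']
{'time': 0.1, 'joint_pos': array([-1.31167305e+00,  9.17673000e-02,  1.23175811e+00, -1.35718187e-05,
        1.81981277e+00, -5.66699829e-02]), 'dq': array([-0.00114028,  0.00089   , -0.00250664, -0.00062381, -0.00032778,
        0.00151061]), 'joint_torque': array([ 1.85604345e-03, -4.47853088e+01, -4.07571852e+01,  6.99286605e-02,
        2.83788174e-02, -1.20086588e-04]), 'ee_pos': array([ 0.18627397, -0.57002798,  0.20023389]), 'ee_rot': array([-8.67630660e-04,  9.87560090e-01,  1.57239646e-01, -9.47404654e-05]), 'ft_force': array([-0.36623491,  0.21900032,  0.23248608]), 'moment': array([-0.01234504, -0.00255214, -0.02454276]), 'finger_force': 0.0, 'finger_gap': 0.08815070502864637}
```

View pics/top0.png

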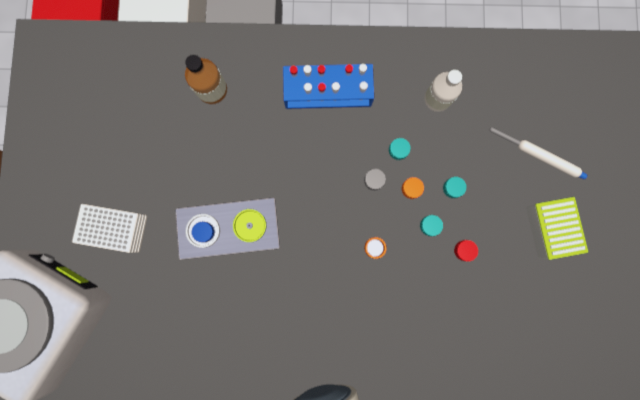

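View pics/scene0.png

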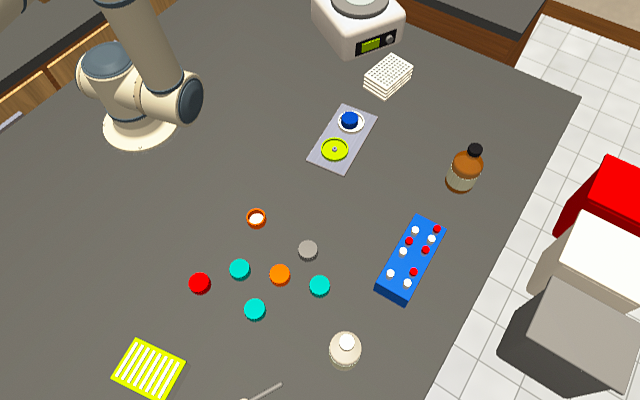

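The pictures show these look-alikes, as top-view pixels:
- Orange, closed top up: (413,188). This is cap_orange_1.
- Orange rim with white liner, open side up: (375,248). This is cap_orange_2.
- Red cap: (467,251).
- Turquoise caps: (400,148), (456,187), (432,225).
- Grey cap: (375,179).
- Lime: the pocket is at (250,226), and the striped lime grid at (562,228) isn't a pocket. The blue cap in the white pocket is at (202,231).

I choose (413,188), which is already the right way up.

```bash
cat > h.py <<'E'
import cv2,numpy as np
def cast(g,uv,z):
    K,V=np.array(g["camera_matrix"]),np.array(g["view"]); R,t=V[:3,:3],V[:3,3]
    p=np.linalg.inv(K)@[*uv,1]; d=R.T@[p[0],-p[1],-p[2]]; o=-R.T@t
    return o+d*(z-o[2])/d[2]
RNG=dict(orange=((8,180,120),(16,255,255)),turq=((80,120,80),(92,255,255)),red=((0,200,120),(3,255,255)),
  lime=((28,150,100),(38,255,255)),blue=((105,180,60),(125,255,255)),white=((0,0,200),(180,40,255)),grey=((0,0,110),(30,40,160)))
def blobs(g,c,amin=60):
    m=cv2.inRange(cv2.cvtColor(np.array(g["frame"]),cv2.COLOR_BGR2HSV),*RNG[c])
    out=[]
    for k in cv2.findContours(m,cv2.RETR_EXTERNAL,cv2.CHAIN_APPROX_NONE)[0]:
        if cv2.contourArea(k)>amin and len(k)>5:
            (u,v),(a,b),_=cv2.fitEllipse(cv2.convexHull(k)); out.append((u,v,a,b))
    return out
E
python3 - <<'E'
from h import *
for n in("scene","top"):
    g=np.load(f"pics/{n}0.npz")
    for c,z in(("orange",.026),("turq",.026),("red",.026),("grey",.026),("lime",.025),("blue",.041)):
        for b in blobs(g,c):
            if b[3]<45: print(n,c,np.round(b),cast(g,b[:2],z).round(4)[:2])
g=np.load("pics/top0.npz");f=g["frame"]
cv2.imwrite("pics/crop1.png",np.hstack([cv2.resize(f[140:260,350:480],None,fx=4,fy=4,interpolation=2),cv2.resize(f[185:265,180:280],(280,480//1)[0:2],interpolation=2)]))
E
```

```text
scene orange [256. 218.  20.  21.] [ 0.4758 -0.0693]
scene orange [468. 163.  24.  30.] [0.8286 0.3685]
scene turq [255. 310.  22.  23.] [ 0.6134 -0.2452]
scene turq [319. 286.  21.  23.] [ 0.6982 -0.1223]
scene turq [239. 269.  21.  22.] [ 0.5275 -0.1929]
scene red [199. 283.  21.  22.] [ 0.4735 -0.2686]
scene grey [347.  46.  16.  32.] [0.3312 0.5642]
scene grey [521.  33.  14.  17.] [0.7533 0.9242]
scene lime [334. 149.  24.  28.] [0.5167 0.2108]
scene lime [369.  45.  10.  28.] [0.3849 0.605 ]
scene blue [349. 120.  17.  17.] [0.5023 0.3053]
top orange [412. 188.  20.  21.] [ 0.6058 -0.143 ]
top turq [431. 225.  21.  22.] [ 0.5231 -0.1846]
top turq [455. 187.  20.  23.] [ 0.6091 -0.2368]
top turq [399. 148.  20.  22.] [ 0.6941 -0.1137]
top grey [375. 178.  21.  22.] [ 0.6253 -0.0602]
top grey [206.  84.  31.  37.] [0.8343 0.3286]
top lime [ 69. 275.   4.  30.] [0.3979 0.607 ]
top lime [249. 225.  31.  32.] [0.5146 0.2176]
top blue [203. 232.  18.  20.] [0.4977 0.3149]
```

View pics/crop1.png

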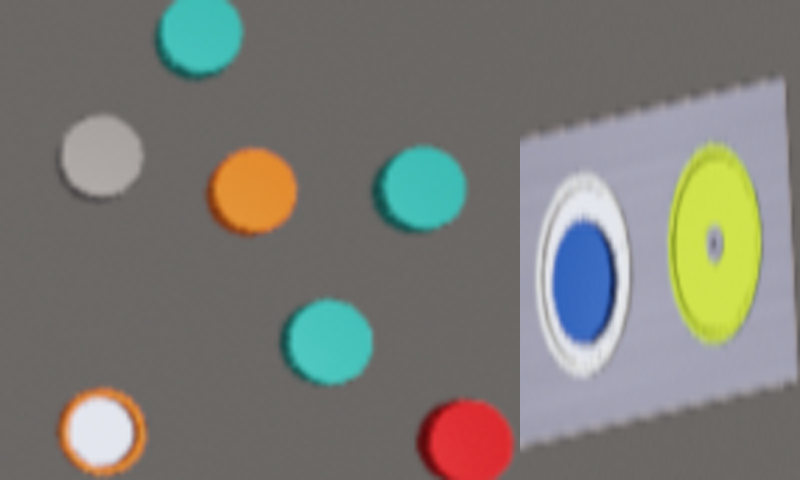

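Crop check: the orange cap shows a plain closed orange top. The lime pocket is empty with its nozzle in view. The finger line at yaw about −35° clears all the neighbours. Next I refine with depth, which shows top faces only, and check reachability.

```bash
cat >> h.py <<'E'
def cloud(g):
    K,V=np.array(g["camera_matrix"]),np.array(g["view"]);d=np.array(g["depth"])
    v,u=np.mgrid[:400,:640];X=np.stack([(u-K[0,2])/K[0,0]*d,-(v-K[1,2])/K[1,1]*d,-d],-1)
    P=(X-V[:3,3])@V[:3,:3];P[d==0]=np.nan;return P
def circ(g,xy,r,z0,z1):
    P=cloud(g);m=(np.hypot(P[...,0]-xy[0],P[...,1]-xy[1])<r)&(P[...,2]>z0)&(P[...,2]<z1)
    c,rr=cv2.minEnclosingCircle((P[m][:,:2]*1000).astype(np.float32));Q=P[m]
    return int(m.sum()),Q.mean(0).round(4),np.round(c,1),round(rr,1)
def quat(a):  # tool z down, tool y along world angle a
    from scipy.spatial.transform import Rotation as R
    y=np.array([np.cos(a),np.sin(a),0]);z=np.array([0,0,-1.]);q=R.from_matrix(np.stack([np.cross(y,z),y,z],1)).as_quat()
    return q[[3,0,1,2]]
E
python3 - <<'E'
from h import *
from bench import *
for n in("scene","top"):
    g=np.load(f"pics/{n}0.npz")
    print(n,"cap",circ(g,(.607,-.146),.04,.021,.034),"pocket",circ(g,(.515,.214),.045,.0215,.031),"blue",circ(g,(.5,.31),.04,.035,.05))
for p in((.607,-.146),(.515,.214)):
    for a in(-35,145,9,189):
        q=inverse_kinematics([*p,.03],quat(np.radians(a)));print(p,a,None if q is None else np.round(q,2))
E
```

```text
scene cap (298, array([ 0.6077, -0.15  ,  0.0245]), array([ 607.9, -150.4]), 23.2) pocket (108, array([0.5155, 0.2125, 0.0238]), array([515.9, 214.2]), 37.9) blue (180, array([0.4994, 0.3122, 0.0396]), array([499.3, 312.8]), 23.8)
top cap (331, array([ 0.6059, -0.1453,  0.0253]), array([ 605.8, -145.5]), 23.1) pocket (202, array([0.5136, 0.2178, 0.0245]), array([513.8, 217.5]), 36.8) blue (358, array([0.4969, 0.3167, 0.0405]), array([497.1, 318. ]), 23.5)
(0.607, -0.146) -35 [-0.29  0.19  1.43 -0.    1.52  0.32]
(0.607, -0.146) 145 None
(0.607, -0.146) 9 [-0.29  0.19  1.43 -0.    1.52 -0.45]
(0.607, -0.146) 189 None
(0.515, 0.214) -35 [ 0.33  0.01  1.62 -0.    1.51  0.94]
(0.515, 0.214) 145 [ 0.33  0.01  1.62 -0.    1.51 -2.2 ]
(0.515, 0.214) 9 [ 0.33  0.01  1.62 -0.    1.51  0.18]
(0.515, 0.214) 189 None
```

```bash
python3 - <<'E'
from h import *
from bench import *
q=quat(np.radians(-35));c=(.607,-.148)
move_to([*c,.15],q)
move_l([*c,.045],.12);move_l([*c,.021],.06)
print(state()["ft_force"].round(1))
close();s=state();print(s["time"],s["finger_gap"],s["finger_force"],s["ee_pos"])
move_l([*c,.15],.12);s=state();print(s["time"],s["finger_gap"],s["finger_force"],s["ee_pos"])
g=get_image("scene");np.savez("pics/s1.npz",**{k:np.array(g[k]) for k in g})
cv2.imwrite("pics/s1.png",cv2.resize(g["frame"][130:330,150:410],None,fx=3,fy=3))
E
```

```text
[-0.6 -0.4  0.7]
5.1583 0.0005730133886223555 0.0 [ 0.60700647 -0.14799127  0.02100706]
6.3833 0.0005101968508753184 0.0 [ 0.60653679 -0.14785823  0.14868075]
```

View pics/s1.png

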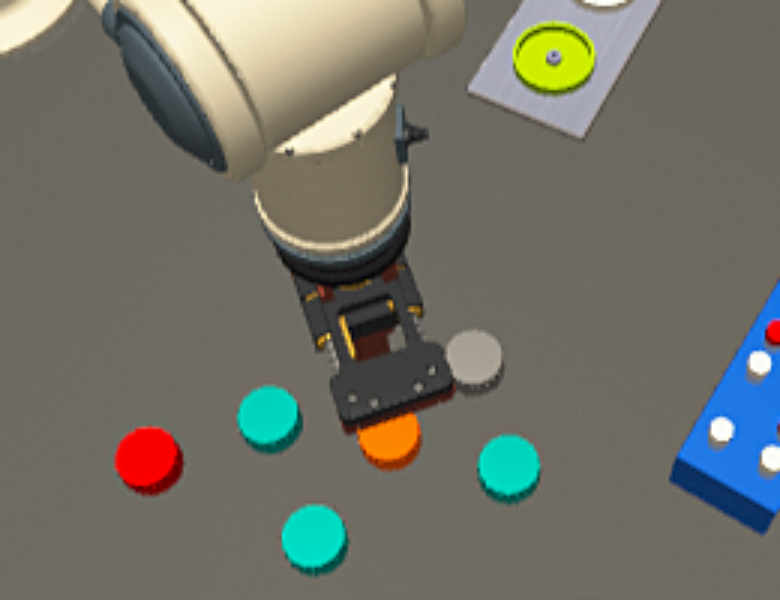

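The fingers closed empty (gap 0.5 mm). The orange cap still stands upright at crop (390,437), partly hidden by the gripper. I move aside and measure where it is.

```bash
python3 - <<'E'
from h import *
from bench import *
move_to([.515,.05,.18],quat(np.radians(-35)));gripper_open()
print(state()["time"],state()["finger_gap"])
for n in("scene","top"):
    g=get_image(n);np.savez(f"pics/{n}2.npz",**{k:np.array(g[k]) for k in g})
    f=np.array(g["frame"]);hsv=cv2.cvtColor(f,cv2.COLOR_BGR2HSV);P=cloud(g)
    m=(cv2.inRange(hsv,(5,150,100),(22,255,255))>0)&(P[...,2]>.005)&(P[...,2]<.04)
    k,L,st,ce=cv2.connectedComponentsWithStats(m.astype(np.uint8))
    for i in range(1,k):
        if st[i,4]>80:
            Q=P[L==i];print(n,ce[i].round(),Q.mean(0).round(4),Q[:,2].max().round(4),circ(g,Q.mean(0),.035,.021,.035))
    if n=="top": cv2.imwrite("pics/t2.png",cv2.resize(f[120:270,330:490],None,fx=4,fy=4))
E
```

```text
8.6917 0.08794090994416481
scene [256. 219.] [ 0.4742 -0.0679  0.0193] 0.0275 (100, array([ 0.4729, -0.0668,  0.024 ]), array([472.4, -68. ]), 24.2)
scene [279. 275.] [ 0.6097 -0.1516  0.0228] 0.0288 (306, array([ 0.6078, -0.1501,  0.0244]), array([ 607.8, -150.8]), 23.2)
top [413. 188.] [ 0.6056 -0.1452  0.0249] 0.0302 (317, array([ 0.6058, -0.1459,  0.0253]), array([ 605.8, -145.8]), 23.2)
```

View pics/t2.png

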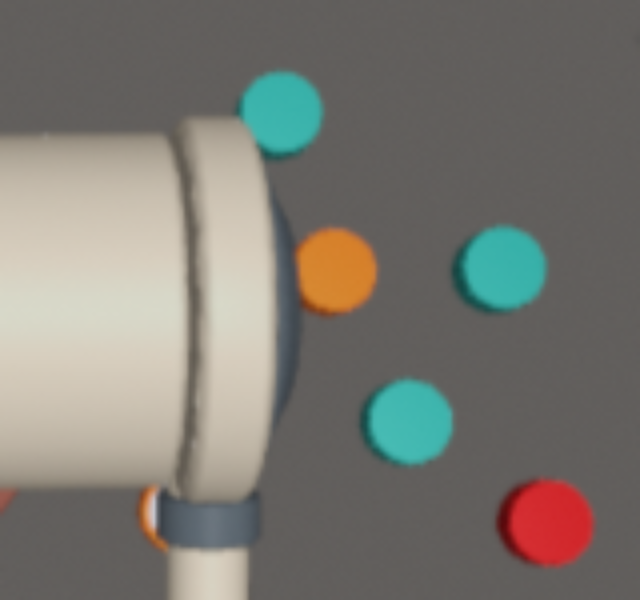

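The cap has not moved, at (413,188) in the top view, so the fingertips passed above it. I measure the real tip height from the depth images I already have.

```bash
python3 - <<'E'
from h import *
for n,f,c,z in(("open","scene2",(.515,.05),.18),("closed","s1",(.6065,-.1479),.1487),("open","top2",(.515,.05),.18)):
    g=np.load(f"pics/{f}.npz");P=cloud(g)
    m=(np.hypot(P[...,0]-c[0],P[...,1]-c[1])<.075)&(P[...,2]>.05)
    zz=np.sort(P[m][:,2]);print(n,f,m.sum(),zz[:12].round(4),zz[12:200:20].round(4),"TCP z",z)
    ys,xs=np.where(m);print(xs.min(),xs.max(),ys.min(),ys.max())
g=np.load("pics/scene2.npz")["frame"]
cv2.imwrite("pics/s2.png",cv2.resize(g[90:290,180:440],None,fx=3,fy=3))
E
```

```text
open scene2 7540 [0.2015 0.2018 0.2023 0.203  0.2041 0.2042 0.2045 0.2047 0.2049 0.2051
 0.2051 0.2052] [0.2052 0.2108 0.2156 0.2197 0.2257 0.2307 0.2356 0.2432 0.2901 0.2949] TCP z 0.18
230 328 0 169
closed s1 11308 [0.1822 0.1823 0.1829 0.183  0.1835 0.1838 0.1841 0.1844 0.1845 0.1855
 0.1858 0.1865] [0.1869 0.1961 0.2064 0.2458 0.2525 0.2562 0.261  0.2634 0.265  0.2657] TCP z 0.1487
188 305 83 258
open top2 14135 [0.2956 0.2959 0.2968 0.2975 0.298  0.2982 0.2986 0.2988 0.3001 0.3003
 0.3009 0.301 ] [0.3013 0.3034 0.3039 0.3043 0.3047 0.3049 0.3053 0.3057 0.3062 0.3169] TCP z 0.18
254 405 150 266
```

View pics/s2.png

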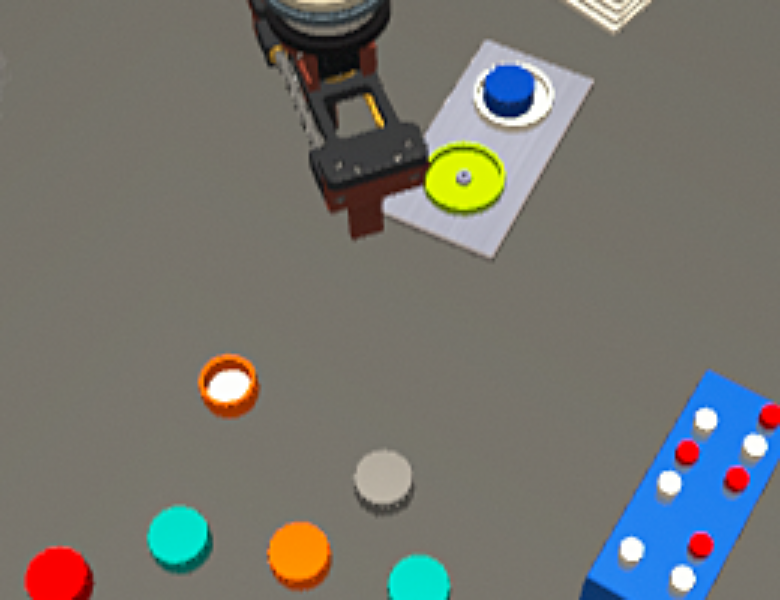

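The lowest visible points of the near finger sit about 21 mm above the reported TCP, although the sheet says the tips are 8 mm below it. So the tool reaches about 30 mm less than documented. I return above the cap, look at a low height and check the tips' real height and xy before descending.

```bash
python3 - <<'E'
from h import *
from bench import *
q=quat(np.radians(-35));c=(.607,-.148)
move_to([*c,.09],q);move_l([*c,.02],.12)
s=state();print(s["time"],s["ft_force"].round(1),s["ee_pos"].round(4))
for n in("scene","top"):
    g=get_image(n);np.savez(f"pics/{n}3.npz",**{k:np.array(g[k]) for k in g});P=cloud(g)
    hsv=cv2.cvtColor(np.array(g["frame"]),cv2.COLOR_BGR2HSV)
    m=(np.hypot(P[...,0]-c[0],P[...,1]-c[1])<.075)&(P[...,2]>.031)&(P[...,2]<.075)
    Q=P[m];Q=Q[np.argsort(Q[:,2])];print(n,len(Q))
    for i in range(0,min(len(Q),400),20):
        d=Q[i,:2]-c;a=np.radians(-35);print(Q[i].round(4),"along %.4f across %.4f"%(d@[np.cos(a),np.sin(a)],d@[-np.sin(a),np.cos(a)]))
cv2.imwrite("pics/s3.png",cv2.resize(np.load("pics/scene3.npz")["frame"][180:330,200:360],None,fx=4,fy=4))
E
```

```text
10.4583 [-0.4  0.  -0.1] [ 0.6075 -0.1478  0.021 ]
scene 0
top 0
```

View pics/s3.png

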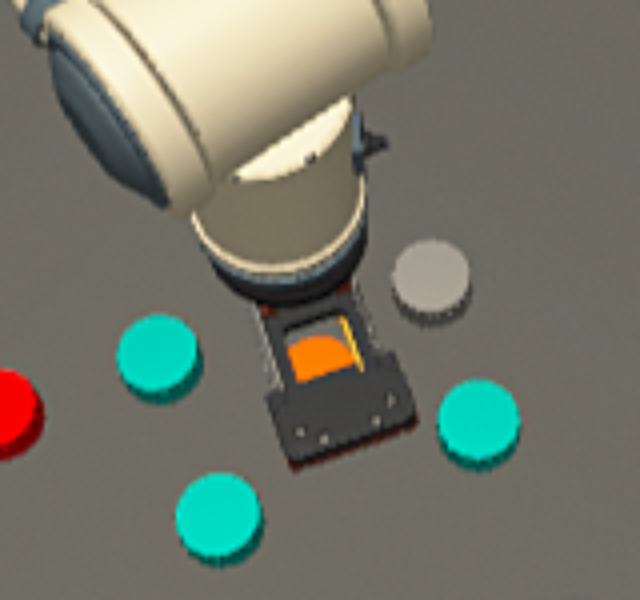

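The plate hides the tips from here, and the cap shows between the fingers at crop (322,358). I take the finger geometry from the earlier frame (scene2), where the tip is in full view.

```bash
python3 - <<'E'
from h import *
a=np.radians(-35);al=np.array([np.cos(a),np.sin(a)]);ac=np.array([-np.sin(a),np.cos(a)])
g=np.load("pics/scene2.npz");P=cloud(g)
for v in range(140,173,2):
    u=[u for u in range(285,325) if P[v,u,2]>.1]
    if u:
        Q=P[v,u];D=Q[:,:2]-[.515,.05];print(v,u[0],u[-1],"z %.4f"%np.median(Q[:,2]),"along %.4f across %.4f..%.4f"%(np.median(D@al),*np.sort(D@ac)[[0,-1]]))
for f,c,z in(("scene2",(.515,.05),.18),("scene3",(.6075,-.1478),.021)):
    P=cloud(np.load(f"pics/{f}.npz"));D=P[...,:2]-np.array(c);m=(np.abs(D@al-.055)<.02)&(np.abs(D@ac)<.06)&(P[...,2]>z+.03)&(P[...,2]<z+.12)
    h,e=np.histogram(P[m][:,2]-z,np.arange(.02,.12,.005));print(f,h)
E
```

```text
140 285 322 z 0.3232 along 0.0758 across -0.0307..0.0307
142 285 322 z 0.3228 along 0.0796 across -0.0325..0.0310
144 285 322 z 0.3227 along 0.0848 across -0.0334..0.0305
146 285 322 z 0.3210 along 0.0879 across -0.0336..0.0307
148 285 321 z 0.3188 along 0.0889 across -0.0342..0.0307
150 285 321 z 0.3102 along 0.0890 across -0.0339..0.0305
152 286 320 z 0.3018 along 0.0839 across -0.0338..0.0282
154 287 313 z 0.2933 along 0.0836 across -0.0338..0.0141
156 288 307 z 0.2892 along 0.0829 across -0.0336..0.0022
158 289 307 z 0.2829 along 0.0817 across -0.0331..0.0106
160 289 307 z 0.2379 along 0.0572 across -0.0332..0.0101
162 296 307 z 0.2261 along 0.0559 across -0.0118..0.0106
164 296 307 z 0.2188 along 0.0554 across -0.0117..0.0099
166 296 307 z 0.2114 along 0.0554 across -0.0119..0.0097
168 297 303 z 0.2066 along 0.0553 across -0.0117..0.0007
scene2 [ 0  0 15 17 16 14 14 13 13  0  0  0  0  0  0  0  0  5  6]
scene3 [0 0 0 0 0 0 0 0 0 0 0 0 0 0 0 0 0 0 2]
```

The finger's xy is as documented. The body (103 mm against 72 mm) and the tips (+22 mm against −8 mm) both say the tool is 30 mm shorter than stated. For tips 14 mm above the bench, which keeps them above the pocket wall later, the reported z must be about −0.008.

```bash
python3 - <<'E'
from h import *
from bench import *
c=(.607,-.148)
move_l([*c,-.008],.05);s=state();print(s["time"],s["ft_force"].round(1),s["ee_pos"].round(4))
close();s=state();print(s["time"],s["finger_gap"],s["finger_force"],s["ft_force"].round(1))
if s["finger_gap"]>.04:
    move_l([*c,.08],.12);s=state();print(s["time"],s["finger_gap"],s["finger_force"],s["ee_pos"].round(4))
E
```

```text
11.2667 [ 0.4 -0.2  0.5] [ 0.607  -0.148  -0.0081]
12.0083 0.04483286596078401 30.00005615875125 [ 0.2 -0.5  1. ]
12.8917 0.044812186261408475 29.99998797196895 [ 0.6065 -0.1479  0.0789]
```

```bash
python3 - <<'E'
from h import *
from bench import *
p=(.515,.216)
move_to([*p,.07],quat(np.radians(9)));move_l([*p,.045],.1)
s=state();print(s["time"],s["finger_gap"],s["ee_pos"].round(4))
g=get_image("scene");np.savez("pics/s4.npz",**{k:np.array(g[k]) for k in g});P=cloud(g)
m=(cv2.inRange(cv2.cvtColor(np.array(g["frame"]),cv2.COLOR_BGR2HSV),(5,150,60),(22,255,255))>0)&(np.hypot(P[...,0]-p[0],P[...,1]-p[1])<.06)
Q=P[m];print(len(Q),Q.min(0).round(4),Q.max(0).round(4))
cv2.imwrite("pics/s4.png",cv2.resize(g["frame"][60:210,260:420],None,fx=4,fy=4))
E
```

```text
14.6917 0.0448447701525035 [0.5147 0.2153 0.0441]
591 [0.4727 0.1752 0.0521] [0.5696 0.2444 0.2364]
```

View pics/s4.png

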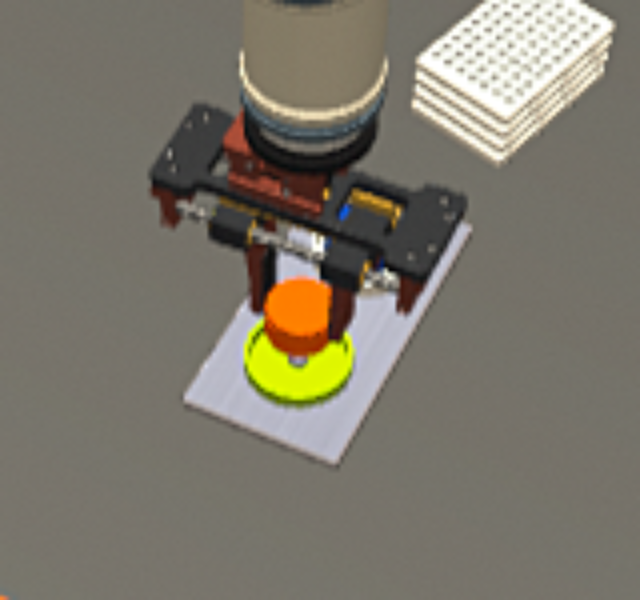

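The cap is held upright, closed top up, at crop (300,315), above the lime pocket at (300,358). I measure its offset in the same camera, correct it, lower until contact and release.

```bash
python3 - <<'E'
from h import *
from bench import *
g=np.load("pics/s4.npz");P=cloud(g)
m=(cv2.inRange(cv2.cvtColor(g["frame"],cv2.COLOR_BGR2HSV),(5,150,60),(22,255,255))>0)&(np.abs(P[...,2]-.077)<.006)&(np.hypot(P[...,0]-.515,P[...,1]-.216)<.035)
c,r=cv2.minEnclosingCircle((P[m][:,:2]*1000).astype(np.float32));print(m.sum(),c,r,P[m].mean(0).round(4))
off=np.array([515.9,214.2])-c;print("off mm",off)
assert np.abs(off).max()<8
e=state()["ee_pos"][:2]; t=e+(off/1000 if 20<r<27 else 0)
move_l([*t,.03],.1);move_l([*t,.010],.06);hold(.1)
f0=state()["ft_force"][2];z=.010
while z>.003:
    z-=.001;move_l([*t,z],.03);f=state()["ft_force"][2]-f0
    if abs(f)>3:break
s=state();print(s["time"],z,f,s["ee_pos"].round(4),s["finger_gap"])
E
```

```text
213 (513.3980102539062, 209.39633178710938) 26.745649337768555 [0.5156 0.2093 0.0765]
off mm [2.50198975 4.80366821]
16.6333 0.006 5.295378235657572 [0.5177 0.2204 0.007 ] 0.044945204138910996
```

Contact came at z ≈ 0.006 to 0.007. The floor was predicted at 0.007, and the wall or nozzle would have stopped the cap about 10 mm higher. I release it.

```bash
python3 - <<'E'
from h import *
from bench import *
gripper_open();s=state();print(s["time"],s["finger_gap"],s["ft_force"].round(1))
e=s["ee_pos"];move_l([e[0],e[1],.08],.1)
move_to([.5,-.02,.2],quat(np.radians(-35)))
print(state()["time"])
for n in("scene","top"):
    g=get_image(n);print(n,"cap",circ(g,(.516,.216),.032,.035,.05),"rim",circ(g,(.515,.215),.045,.0215,.031),"blue",circ(g,(.498,.314),.04,.035,.05))
    cv2.imwrite(f"pics/{n}5.png",cv2.resize(g["frame"][60:210,260:420] if n=="scene" else g["frame"][170:290,150:310],None,fx=4,fy=4))
E
```

```text
17.45 0.08802336731268376 [ 0.3  0.1 -0.1]
19.3917
scene cap (205, array([0.5204, 0.2162, 0.0393]), array([520.5, 217.6]), 24.3) rim (117, array([0.521 , 0.2058, 0.0249]), array([515.6, 213.2]), 37.1) blue (184, array([0.499 , 0.3119, 0.0394]), array([498.7, 311.9]), 24.3)
top cap (354, array([0.5183, 0.2208, 0.0405]), array([518.4, 221. ]), 23.8) rim (191, array([0.513 , 0.2176, 0.0245]), array([513.7, 217.8]), 36.7) blue (362, array([0.4968, 0.3169, 0.0405]), array([496.7, 318. ]), 23.9)
```

View pics/scene5.png

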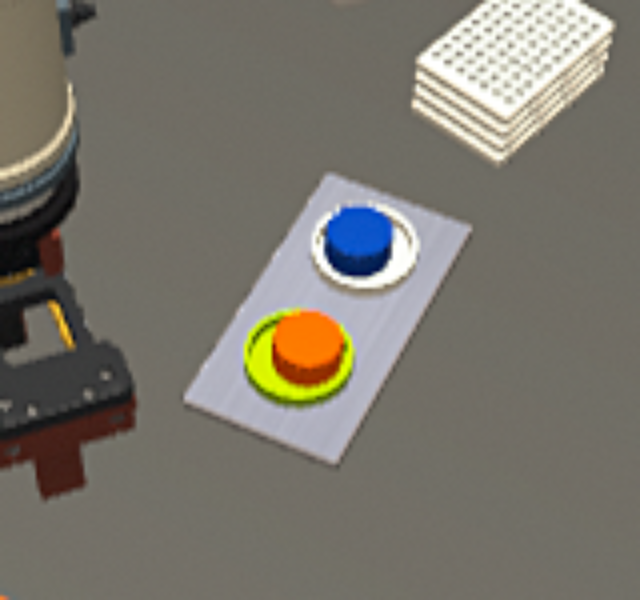

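The orange cap stands in the lime pocket at crop (308,347), closed top up. Its top reads 40.5 mm, equal to the blue cap's, and it is about 5 mm off centre within the 10 mm of play. The blue cap at (359,240) hasn't moved, and the arm is clear.

```bash
python3 -c "
from bench import *
print(job_done())"
```

```text
the job is handed in; nothing more can be done
None
```

The orange cap (cap_orange_1) is in the lime pocket, open side down over the nozzle and flat on the floor; the blue cap is undisturbed, and I handed the job in at about 19.5 s, after a first grasp that closed on air above the cap because the tool is about 30 mm shorter than documented.

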